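# Build up the drive side of a bicycle rear hub in its nest

### The job

Build up the drive side of the rear hub held in the white nest, taking its parts from the kit tray and lowering each one down over the upright axle until it is fully home, without dropping it: first the toothed ratchet ring into the recess of the hub, then the straight sleeve inside the ring, then the freehub body with its wide skirt down, and last the stepped end cap, flange down, on top. The plain unstepped end cap is for the other side: leave it where it lies in the tray, and do not disturb the grease pot and the spanner.

Things in the scene. Friction and masses are not known exactly. Their poses are not given: they have to be found in the camera images.
- hub: Fixed black hub in a white nest on a 150 x 120 mm plate. Origin: plate's underside, on the hub's axis, z up. Round housing 57 mm across, top at z 80.5 mm; in it an open recess 42 mm across (mouth flares to 46), floor at z 75. Bare axle 15 mm thick up to z 134, tip tapered. Origins when home: ring z 75, sleeve 75, freehub 82, stepped cap 124 mm. All fits are loose, 1.5 mm a side.
- tray: Fixed shallow clear kit tray with grey floor, 210 mm along x, 290 mm along y; origin at the centre of its underside, floor 3 mm up, rim 14 mm high, ribs 4 mm above the floor making 2 x 3 pockets (centres x -45, +45, y -90, 0, +90 mm). Five pockets hold one standing part each, within 8 mm of the middle; which holds which changes.
- ratchet: Loose steel ratchet ring, fine radial teeth on its upper face: outer diameter 38, bore 29, height 13 mm, about 45 g. Origin at the centre of its underside, z up; its yaw does not matter. When home, its upper 7.5 mm stand above the hub's housing.
- sleeve: Loose plain straight aluminium tube, upright: outer diameter 22, bore 18, height 26 mm, 20 g. Origin at the centre of its underside, z up; its yaw does not matter. It goes inside the ring's bore down to the recess floor; when home its upper 13 mm stand above the ring.
- freehub: Loose steel freehub body, upright, 42 mm high, about 120 g: skirt 52 mm across (lowest 12 mm), splined barrel about 35 mm across above it. Origin at the centre of its underside, z up; its yaw does not matter. Hollow: the skirt clears the ring, a 28 mm counterbore 19 mm deep takes the sleeve, whose top carries it; above that the bore is 18 mm.
- drive_cap: Loose stepped aluminium end cap, upright, 21 mm high, 20 g: flange 34 mm across and 5 mm thick below, spigot 22 mm across above, 12 mm hole in its top; bore from below 18 mm, 14 mm deep. Origin at the centre of its underside, z up; its yaw does not matter. It goes over the axle end, flange on the freehub body.
- brake_cap: Loose plain aluminium end cap of the other side, no step: 32 mm across over its whole height of 10 mm, 12 mm hole in its top. Origin at the centre of its underside. It stays where it is in the tray.
- grease_pot: Loose bystander: white screw-lid grease pot, 66 mm across, 48 mm high, on the bench beyond tray and nest. Origin at the centre of its underside.
- spanner: Loose bystander: steel spanner 160 mm long lying on the bench beyond tray and nest. Origin at the middle of its underside, its length along its x.

How it is judged:
By the outcome, as a careful person would: the job done as asked, in the order asked, and still so for the second after the job is handed in, with the robot touching nothing.
It also fails if it takes over 112 s, if anything falls off the work surface, if the arm or the gripper's body presses on something with over 40 N, if the wrist force passes 120 N, or if a joint passes its speed limit or range.

### The arm

A 7-joint arm with a two-finger parallel gripper is mounted at the origin on the work surface. World frame = base frame: x ahead of the robot, y to its left, z up, the work surface at z = 0. Lengths are in m, angles in rad, forces in N, time in s.
With the tool pointing down it reaches from about 0.35 to 0.9 m from the base axis. Payload 19.9 kg.
Tool frame: the origin (TCP) lies on the centre line of the jaws, within the pads' length; the fingertips stand env.finger_overhang ahead of it and the grasp point (between the pads) lies 6 mm ahead of it (env.finger_overhang is the distance from the TCP to the fingertips, in m); z points along the fingers, y is the line along which they close (so a half turn about z gives the same grasp; the last joint's range is limited). The gripper opens to 85 mm and grips with 20 to 120 N. Pads are 22 mm wide; open, the fingers measure 114 mm over their backs; the gripper's body (76 mm by 85 mm) begins 54 mm behind the grasp point. The pads swing forward as they close: fully open they stand 13 mm farther back than shut.
Start: joints at [1.081, 0.417, -0.01, 1.614, 0.005, 1.111, -0.053], TCP at [0.271, -0.563, 0.256] pointing down, gripper open.
Joint ranges: [-2.81, 2.81], [-0.39, 2.02], [-1.27, 1.25], [0.06, 2.57], [-1.19, 4.33], [0.19, 2], [-2.82, 2.82]. Speed limits (rad/s): [1.89, 1.89, 2.39, 2.39, 3.01, 3.01, 3.01].

### API

Orientations are given as a unit quaternion [x, y, z, w].
In Python, from plant import env gives the robot as it stands.
- The arm moves only by the tool hand_motion, called after "Request:" as name(argument=value, ...) on one line, values as JSON. Schema: {"type":"object","properties":{"plan":{"type":"array","items":{"type":"object","properties":{"d":{"type":"array","items":{"type":"number"},"minItems":3,"maxItems":3},"rotvec":{"type":"array","items":{"type":"number"},"minItems":3,"maxItems":3}},"additionalProperties":false},"minItems":1,"maxItems":10},"jaw":{"type":"number"},"grip_n":{"type":"number"},"only":{"type":"string"},"quiet":{"type":"boolean"},"lines":{"type":"string"}},"required":["plan"],"additionalProperties":false}. plan is a list of rows, 1 to 10 of them, each an object with the fields d (a list: dx, dy, dz in units of 25 mm), rotvec (a list: a rotation vector rx, ry, rz in units of 0.2 rad); a field left out counts as zero; each row shifts and turns the commanded pose from where the row before left it, along the tool's axes as they then stand; what a row does not reach is not made up. A row lasts 1/12 s, in which the tool goes at most 0.0417 m and 0.125 rad, less where a joint would pass 70% of its speed; a pose out of reach is approached as far as the arm can. jaw is the finger opening in m, set as the call begins (left out keeps the last). The fingers move at their own pace and stop on an object; grip_n is the grip in N (left out, the last holds). Time passes only in rows, so rows that do not move let the fingers close. The tool returns the time, the measured TCP pose, the force, the opening and the grip force at its end. only (a regular expression) keeps the lines of the reply that match it, lines (a string "A,B") keeps lines A to B, and quiet returns only ok. Input that does not fit is refused with a message, and nothing moves.
- env.observe(): the state, without advancing time (a new reading comes with each control period).
- env.get_image(name): name is "scene" or "top" or "wrist"; returns a dict with "image" (480x640x3 uint8, red, green, blue), "fx", "fy", "cx", "cy" (pixels), "rvec" (rotation vector, rad) and "tvec" (3), from world to camera coordinates, as OpenCV has them. Camera axes: x right, y down, z forward; pixel columns grow to the right and rows downward; lengths in m; the calibration is good to about 2 mm. A picture is of the moment at which its call begins. There is no depth.
- env.close_job(): hands the job in; it is judged then, once.
The state is a dict: "time": time; "joint_pos": joint angles; "qvel": joint speeds; "effort": joint torques, N m; "eef_pos": TCP position; "tcp_rot": TCP orientation; "force": force on the tool from outside, world axes, zero at the start; "moment": the same for the moment, N m; "opening": finger opening in m; "finger_force": force on a finger pad.
Only numpy, scipy, OpenCV 4.12 (cv2) and the standard library are available. Lean on these libraries where they do the work, as an engineer would, in place of code of your own. Each camera call takes 0.05 s, during which the arm holds its last target. There are 200 camera calls.

## Working session

There is one attempt and no reset: what is moved stays moved. The work goes in short steps, Python scripts to look and compute and a tool call to move; the robot and the scene stay as the last step left them, time stands still between calls to the robot, and variables do not carry over. Pictures are saved under pics/ and viewed, at most 14 in all, crops included, and the job is handed in when it is done.

```bash
ls; mkdir -p pics; python3 - <<'E'
from plant import env
import cv2
for n in ("scene","top"):
    d=env.get_image(n); cv2.imwrite(f"pics/{n}0.png",d["image"][:,:,::-1])
    print(n,d["fx"],d["fy"],d["cx"],d["cy"],d["rvec"],d["tvec"])
o=env.observe(); print(o["time"],o["eef_pos"],o["tcp_rot"],o["opening"],env.finger_overhang)
E
```

```text
pics
plant.py
scene 552.0185999936721 552.0185999936721 316.96690856233045 239.58331851660668 [ 1.4984471   2.06193112 -0.84368001] [ 0.18113986 -0.38306979  1.36465928]
top 494.9090393438652 494.9090393438652 318.9015675489442 234.37221663438368 [ 2.16393052 -2.13196403  0.16330189] [-0.0066011   0.60587721  0.8683089 ]
0.1 [ 0.27104749 -0.56285478  0.25571555] [ 9.74927786e-01  2.22520790e-01 -1.64223967e-04 -5.32084415e-04] 0.08510496381900211 0.025
```
View pics/top0.png

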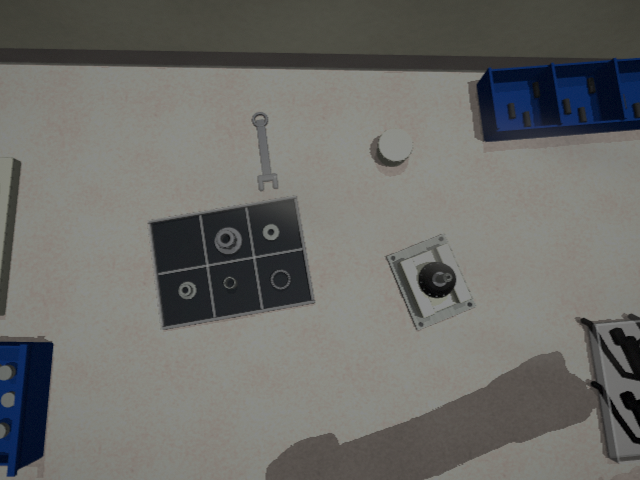

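View pics/scene0.png

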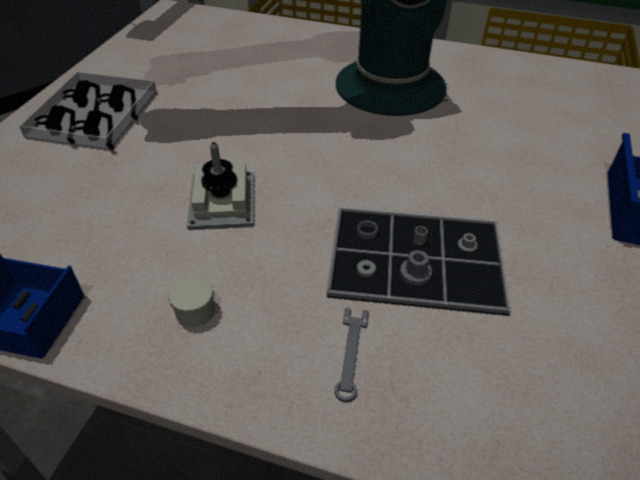

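```bash
cat > h.py <<'E'
from plant import env
import cv2, numpy as np
from scipy.spatial.transform import Rotation as R
def ray(d,u,v):
    Rm=cv2.Rodrigues(np.array(d["rvec"]))[0]; t=np.array(d["tvec"])
    c=-Rm.T@t; r=Rm.T@np.array([(u-d["cx"])/d["fx"],(v-d["cy"])/d["fy"],1]); return c,r
def onz(d,u,v,z):
    c,r=ray(d,u,v); return c+r*(z-c[2])/r[2]
def proj(d,p):
    return cv2.projectPoints(np.array([p],float),np.array(d["rvec"]),np.array(d["tvec"]),np.array([[d["fx"],0,d["cx"]],[0,d["fy"],d["cy"]],[0,0,1]]),None)[0].ravel()
def delta(target,yaw=None):
    o=env.observe(); Rt=R.from_quat(o["tcp_rot"])
    x=Rt.as_matrix()[:,0]; y0=np.arctan2(x[1],x[0])
    print("tool yaw",y0.round(3),"tcp",np.round(o["eef_pos"],4),"d tool",np.round(Rt.inv().apply(np.array(target)-o["eef_pos"]),4),"f",np.round(o["force"],1),"t",o["time"])
    # levelling error
    z=Rt.as_matrix()[:,2]; print("tilt",z.round(4))
E
python3 - <<'E'
from h import *
d=env.get_image("top"); im=d["image"]
for n,u,v,z in [("freehub",228,240,.04),("brake",271,232,.013),("cap",187,290,.02),("sleeve",230,283,.029),("ring",281,280,.016),("axletip",448,275,.134),("hubtop",436,280,.08),("pot",395,146,.048),("c0",150,223,.014),("c1",297,198,.014),("c2",314,302,.014),("c3",163,328,.014)]:
    print(n,onz(d,u,v,z).round(3))
print("cam",onz(d,0,0,0)*0+ray(d,0,0)[0])
w=env.get_image("wrist"); cv2.imwrite("pics/w0.png",w["image"][:,:,::-1])
o=env.observe(); Rt=R.from_quat(o["tcp_rot"])
c,_=ray(w,0,0); print("wristcam in tool",Rt.inv().apply(c-o["eef_pos"]).round(4))
print("axis",Rt.inv().apply(ray(w,w["cx"],w["cy"])[1]).round(3),"xdir",Rt.inv().apply(cv2.Rodrigues(np.array(w["rvec"]))[0][0]).round(3),w["fx"])
cv2.imwrite("pics/topc.png",cv2.resize(im[180:340,130:490],None,fx=2.2,fy=2.2,interpolation=cv2.INTER_CUBIC)[:,:,::-1])
delta([.5,0,.3])
E
```

```text
freehub [0.593 0.17  0.04 ]
brake [0.614 0.094 0.013]
cap [0.501 0.246 0.02 ]
sleeve [0.515 0.165 0.029]
ring [0.522 0.072 0.016]
axletip [ 0.528 -0.21   0.134]
hubtop [ 0.523 -0.204  0.08 ]
pot [ 0.776 -0.139  0.048]
c0 [0.627 0.325 0.014]
c1 [0.681 0.045 0.014]
c2 [0.483 0.01  0.014]
c3 [0.431 0.288 0.014]
cam [0.47286237 0.00644816 0.94733876]
wristcam in tool [ 0.0816  0.0005 -0.1186]
axis [-0.316  0.001  0.949] xdir [ 0.     1.    -0.001] 348.6341995794333
tool yaw 0.449 tcp [ 0.2711 -0.5629  0.2559] d tool [ 0.4505 -0.4079 -0.0438] f [ 0.3  0.2 -0.1] t 0.2
tilt [-4.e-04  7.e-04 -1.e+00]
```

View pics/w0.png

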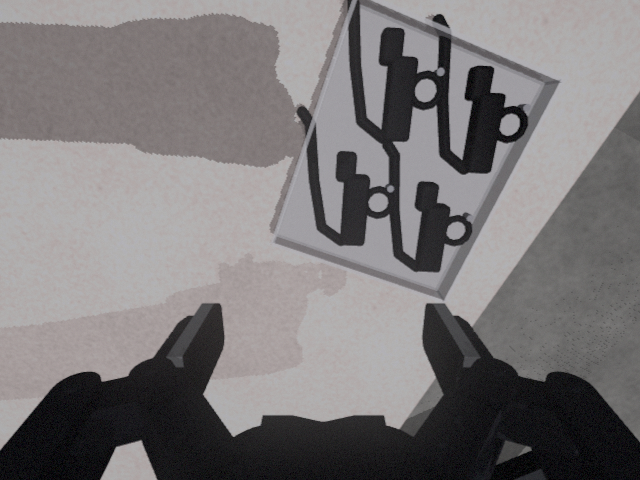

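First call 3 rot +7 move.

Careful with the scale: shifts go in units of 25 mm and turns go in units of 0.2 rad. That gives: 0.0264 m is 1.056, -0.0252 m is -1.008, 0.0863 rad is 0.4315.

Request:
hand_motion(plan=[{"rotvec": [0,0,0.4315]},{"rotvec": [0,0,0.4315]},{"rotvec": [0,0,0.4315]},{"d": [1.056,-1.008,-0.08]},{"d": [1.056,-1.008,-0.08]},{"d": [1.056,-1.008,-0.08]},{"d": [1.056,-1.008,-0.08]},{"d": [1.056,-1.008,-0.08]},{"d": [1.056,-1.008,-0.08]},{"d": [1.056,-1.008,-0.08]}])

```text
time: 1.03
eef_pos: [0.42, -0.3534, 0.2704]
tcp_rot: [0.995, 0.095, -0.0, 0.0]
force: [1.6, -0.1, 0.3]
opening: 0.0853
finger_force: 0.0
```

Request:
hand_motion(plan=[{"d": [1.056,-1.008,-0.08]},{"d": [1.056,-1.008,0]},{"d": [1.056,-1.008,0]},{"d": [1.056,-1.008,0]},{"d": [1.056,-1.008,0]},{},{}])

```text
time: 1.62
eef_pos: [0.5261, -0.2043, 0.272]
tcp_rot: [0.995, 0.097, -0.0, -0.0]
force: [0.2, -0.8, 0.5]
opening: 0.0854
finger_force: 0.0
```

```bash
python3 - <<'E'
from h import *
delta([.525,-.207,.27])
w=env.get_image("wrist"); cv2.imwrite("pics/w1.png",w["image"][:,:,::-1])
E
```

```text
tool yaw 0.194 tcp [ 0.5261 -0.2043  0.272 ] d tool [-0.0016  0.0025  0.002 ] f [ 0.2 -0.8  0.5] t 1.6167
tilt [-2.e-04  7.e-04 -1.e+00]
```

View pics/w1.png

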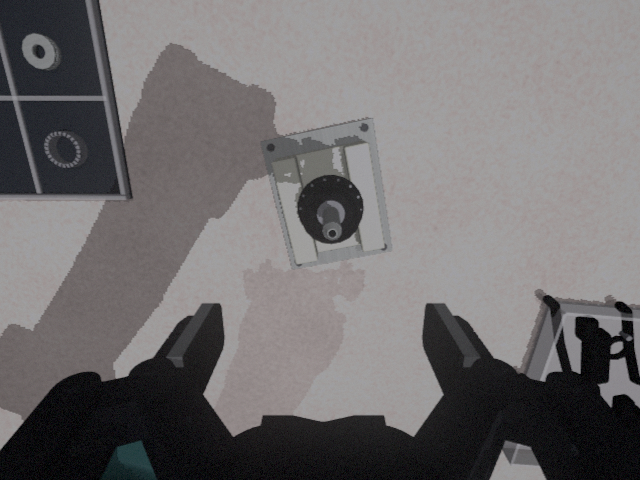

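```bash
python3 - <<'E'
from h import *
w=env.get_image("wrist"); im=w["image"]
c=cv2.resize(im[165:255,280:380],None,fx=6,fy=6,interpolation=cv2.INTER_CUBIC); c=np.clip(c.astype(float)*1.8,0,255).astype(np.uint8)
cv2.imwrite("pics/w1c.png",c[:,:,::-1])
g=im.max(2); m=((g<70)*255).astype(np.uint8); m[:, :280]=0; m[:,380:]=0; m[:160]=0; m[260:]=0
cs,_=cv2.findContours(m,cv2.RETR_EXTERNAL,cv2.CHAIN_APPROX_NONE); k=max(cs,key=cv2.contourArea)
print(cv2.minEnclosingCircle(k),cv2.fitEllipse(k),cv2.contourArea(k))
for u,v,z in [(332,232,.134),(330,209,.0805)]: print(onz(w,u,v,z).round(4))
E
```

```text
((328.4078369140625, 207.28131103515625), 34.09587860107422) ((328.3650207519531, 207.12069702148438), (64.23328399658203, 67.48416900634766), 173.67251586914062) 3399.0
[ 0.5265 -0.2135  0.134 ]
[ 0.5313 -0.212   0.0805]
```

View pics/w1c.png

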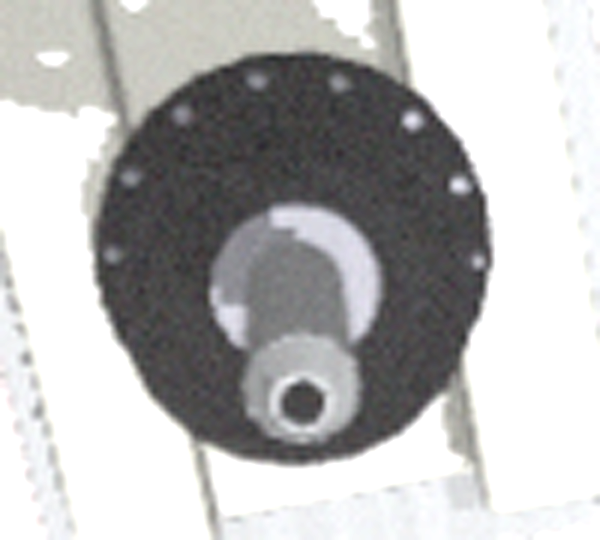

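```bash
python3 - <<'E'
from h import *
w=env.get_image("wrist")
for u,v,z in [(329.75,231.25,.134),(328.75,211.75,.075),(328.4,207.2,.0805)]: print(onz(w,u,v,z).round(4))
for u,v,z in [(39,51,.013),(66,149,.016)]: print(onz(w,u,v,z).round(4))
E
```

```text
[ 0.5263 -0.2126  0.134 ]
[ 0.5267 -0.2127  0.075 ]
[ 0.5322 -0.2112  0.0805]
[0.6158 0.0902 0.013 ]
[0.5265 0.0662 0.016 ]
```

Converted, -0.0379 m is -1.516, 0.0103 m is 0.412.

Request:
hand_motion(plan=[{"d": [0.296,-1.516,0.412]},{"d": [0.296,-1.516,0.412]},{"d": [0.296,-1.516,0.412]},{"d": [0.296,-1.516,0.412]},{"d": [0.296,-1.516,0.412]},{"d": [0.296,-1.516,0.412]},{"d": [0.296,-1.516,0.412]},{},{}], jaw=0.055, grip_n=40)

```text
time: 2.52
eef_pos: [0.5255, 0.0651, 0.1997]
tcp_rot: [0.995, 0.096, -0.001, -0.0]
force: [1.2, -1.4, 0.2]
opening: 0.0554
finger_force: 0.0
```

```bash
python3 - <<'E'
from h import *
delta([.5265,.066,.2])
w=env.get_image("wrist"); im=w["image"]; cv2.imwrite("pics/w2.png",im[:,:,::-1])
E
```

```text
tool yaw 0.192 tcp [0.5255 0.0651 0.1997] d tool [ 0.0011 -0.0007 -0.0003] f [ 1.2 -1.4  0.2] t 2.5167
tilt [-1.1e-03  2.0e-04 -1.0e+00]
```

View pics/w2.png

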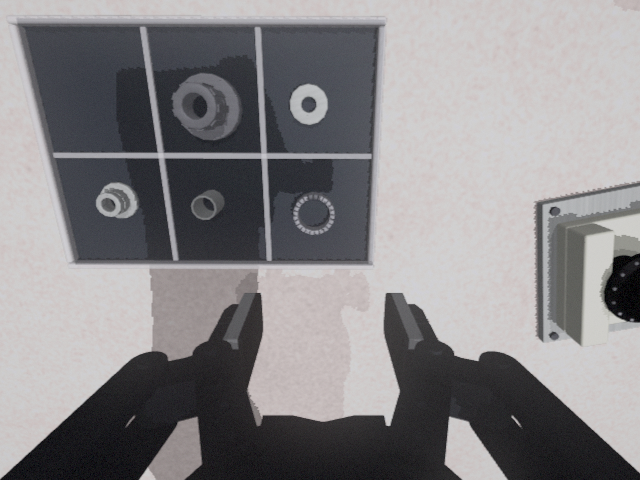

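```bash
cat > m.py <<'E'
from h import *
import sys
def blob(w,box,th,z):
    im=w["image"]; x0,y0,x1,y1=box
    m=((im[y0:y1,x0:x1].max(2)>th)*255).astype(np.uint8)
    cs,_=cv2.findContours(m,cv2.RETR_EXTERNAL,cv2.CHAIN_APPROX_NONE); k=max(cs,key=cv2.contourArea)
    (u,v),ax,a=cv2.fitEllipse(k); u+=x0; v+=y0
    p=onz(w,u,v,z); print("px",round(u,1),round(v,1),"axes",np.round(ax,1),"world",p.round(4)); return p
E
python3 - <<'E'
from m import *
w=env.get_image("wrist")
print(w["image"][214,313],w["image"][240,300],w["image"][220,295])
for th in (85,100,115,130):
    p=blob(w,(285,185,345,245),th,.016)
delta([p[0],p[1],.035])
c=cv2.resize(w["image"][60:245,80:350],None,fx=2.9,fy=2.9,interpolation=cv2.INTER_CUBIC)
cv2.imwrite("pics/w2c.png",c[:,:,::-1])
E
```

```text
[70 74 80] [71 73 83] [116 114 123]
px 311.9 213.8 axes [41.3 41.9] world [0.5263 0.0728 0.016 ]
px 311.6 214.4 axes [36.9 38.4] world [0.5257 0.073  0.016 ]
px 311.6 214.5 axes [36.6 37.9] world [0.5256 0.073  0.016 ]
px 310.9 218.5 axes [27.6 34.6] world [0.5218 0.0729 0.016 ]
tool yaw 0.188 tcp [0.5261 0.0626 0.2002] d tool [-0.0023 -0.011   0.1652] f [-0.3  0.3  0.7] t 2.6167
tilt [-1.e-04 -5.e-04 -1.e+00]
```

View pics/w2c.png

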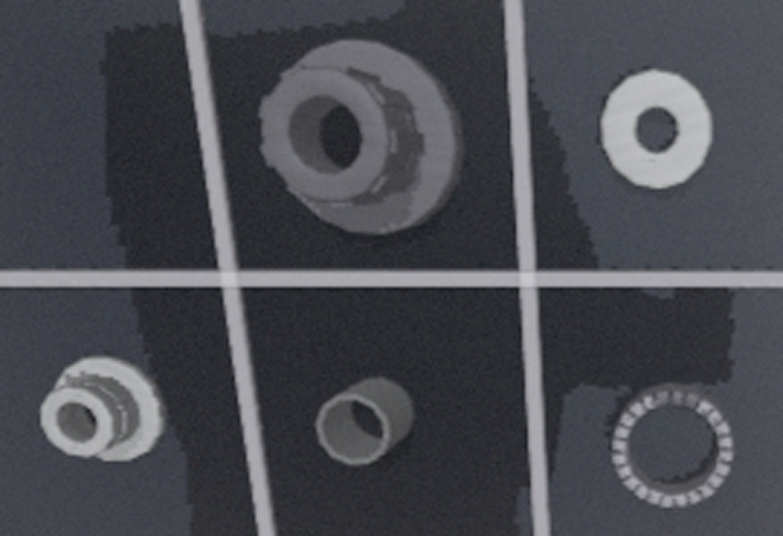

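Converted, 0.03 m is 1.2, 0.02 m is 0.8.

Request:
hand_motion(plan=[{"d": [0.04,-0.204,1.2]},{"d": [0.04,-0.204,1.2]},{"d": [0,0,1.2]},{"d": [0,0,1.2]},{"d": [0,0,0.8]},{},{}], jaw=0.048)

```text
time: 3.2
eef_pos: [0.526, 0.073, 0.0602]
tcp_rot: [0.996, 0.094, -0.001, 0.0]
force: [0.7, 0.3, 1.5]
opening: 0.048
finger_force: 0.0
```

```bash
python3 - <<'E'
from h import *
delta([.5262,.073,.035])
w=env.get_image("wrist"); cv2.imwrite("pics/w3.png",w["image"][200:480,150:500,::-1])
E
```

```text
tool yaw 0.188 tcp [0.526  0.073  0.0602] d tool [0.0002 0.0001 0.0252] f [0.7 0.3 1.5] t 3.2
tilt [-1.3e-03 -5.0e-04 -1.0e+00]
```

View pics/w3.png

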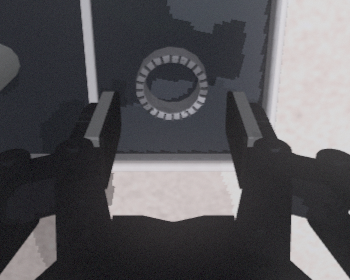

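```bash
python3 - <<'E'
from m import *
w=env.get_image("wrist")
for th in (95,105): p=blob(w,(278,240,362,325),th,.016)
delta([p[0],p[1],.035])
E
```

```text
px 325.9 300.1 axes [34.1 55.7] world [0.5189 0.0697 0.016 ]
px 324.7 297.3 axes [39.1 56.4] world [0.5204 0.0707 0.016 ]
tool yaw 0.189 tcp [0.527  0.0737 0.0617] d tool [-0.0071  0.0017  0.0267] f [0.1 0.4 0.4] t 3.3
tilt [ 0.0019  0.     -1.    ]
```

Request:
hand_motion(plan=[{"d": [0,0,0.5]},{"d": [0,0,0.5]},{},{},{}], jaw=0.048)

```text
time: 3.72
eef_pos: [0.5261, 0.0744, 0.0353]
tcp_rot: [0.995, 0.095, -0.0, -0.0]
force: [0.1, -0.2, 1.1]
opening: 0.0479
finger_force: 0.0
```

Request:
hand_motion(plan=[{},{},{},{},{}], jaw=0.02, grip_n=40)

```text
time: 4.13
eef_pos: [0.5263, 0.0745, 0.036]
tcp_rot: [0.996, 0.095, 0.0, -0.0]
force: [-3.2, -0.3, 9.9]
opening: 0.0353
finger_force: 38.9
```

Converted, -0.03 m is -1.2.

Request:
hand_motion(plan=[{"d": [0,0,-1.2]},{"d": [0,0,-1.2]},{},{}])

```text
time: 4.47
eef_pos: [0.527, 0.0744, 0.0969]
tcp_rot: [0.996, 0.095, 0.002, -0.0]
force: [-0.8, -0.3, -1.1]
opening: 0.0346
finger_force: 39.9
```

```bash
python3 - <<'E'
from h import *
w=env.get_image("wrist"); cv2.imwrite("pics/w4.png",cv2.resize(w["image"][230:400,220:420,::-1],None,fx=3.5,fy=3.5,interpolation=cv2.INTER_CUBIC))
E
```

```text
(no output)
```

View pics/w4.png

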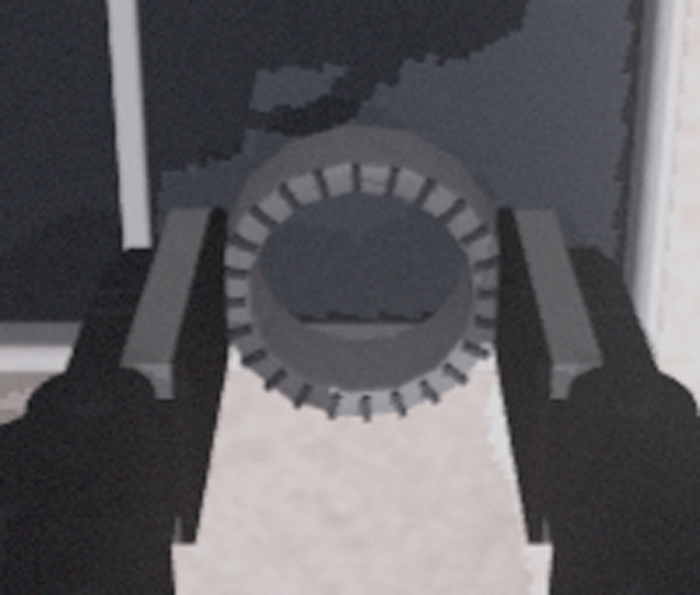

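```bash
python3 - <<'E'
from h import *
w=env.get_image("wrist"); o=env.observe()
p=onz(w,323.1,312.9,o["eef_pos"][2]-.019)
off=p-o["eef_pos"]; print(p.round(4),"off tool",R.from_quat(o["tcp_rot"]).inv().apply(off).round(4))
delta([.5265-off[0],-.2127-off[1],.20])
E
```

```text
[0.5256 0.0735 0.076 ] off tool [-0.0003  0.0007  0.019 ]
tool yaw 0.19 tcp [0.5258 0.0743 0.095 ] d tool [-0.0532  0.2812 -0.105 ] f [-0.2  0.1 -1.6] t 4.5667
tilt [-2.e-04 -1.e-04 -1.e+00]
```

Converted, -0.035 m is -1.4, 0.0385 m is 1.54.

Request:
hand_motion(plan=[{"d": [0,0,-1.4]},{"d": [-0.152,0.804,-1.4]},{"d": [-0.152,0.804,-1.4]},{"d": [-0.304,1.54,0]},{"d": [-0.304,1.54,0]},{"d": [-0.304,1.54,0]},{"d": [-0.304,1.54,0]},{"d": [-0.304,1.54,0]},{"d": [-0.304,1.54,0]},{"d": [-0.004,0.4,0]}])

```text
time: 5.4
eef_pos: [0.525, -0.2184, 0.199]
tcp_rot: [0.996, 0.092, -0.001, 0.001]
force: [0.3, -0.5, 0.0]
opening: 0.0348
finger_force: 40.2
```

Request:
hand_motion(plan=[{},{},{}])

```text
time: 5.65
eef_pos: [0.5267, -0.2106, 0.1994]
tcp_rot: [0.995, 0.095, -0.001, -0.001]
force: [0.0, 0.1, -0.2]
opening: 0.0345
finger_force: 40.2
```

```bash
python3 - <<'E'
from h import *
delta([.5268,-.2119,.19])
w=env.get_image("wrist"); cv2.imwrite("pics/w5.png",cv2.resize(w["image"][200:400,220:420,::-1],None,fx=3,fy=3,interpolation=cv2.INTER_CUBIC))
E
```

```text
tool yaw 0.191 tcp [ 0.5267 -0.2106  0.1994] d tool [-0.0001  0.0013  0.0094] f [ 0.   0.1 -0.2] t 5.65
tilt [-0.0012  0.001  -1.    ]
```

View pics/w5.png

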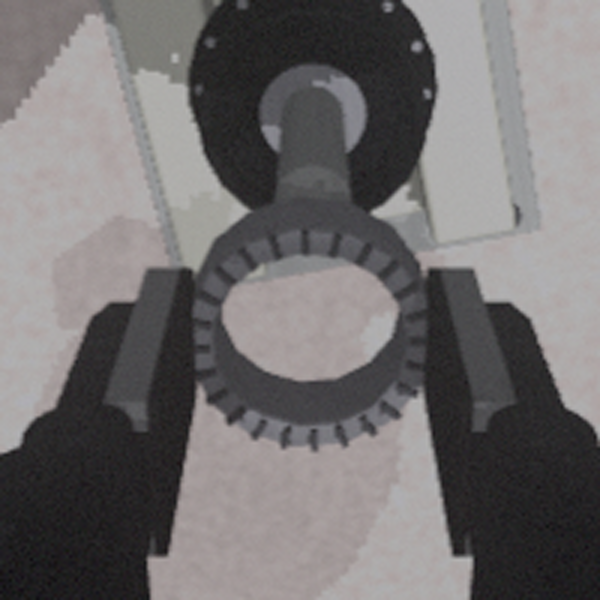

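Converted, 0.025 m is 1, 0.02 m is 0.8.

Request:
hand_motion(plan=[{"d": [0,0.04,1]},{"d": [0,0,1]},{"d": [0,0,0.8]},{"d": [0,0,0.4]},{},{}])

```text
time: 6.2
eef_pos: [0.5272, -0.2122, 0.1206]
tcp_rot: [0.995, 0.095, -0.0, -0.0]
force: [0.3, 0.5, 0.9]
opening: 0.0349
finger_force: 40.2
```

```bash
python3 - <<'E'
from h import *
delta([.5268,-.2119,.107])
w=env.get_image("wrist"); cv2.imwrite("pics/w6.png",cv2.resize(w["image"][200:400,220:420,::-1],None,fx=3,fy=3,interpolation=cv2.INTER_CUBIC))
E
```

```text
tool yaw 0.191 tcp [ 0.5272 -0.2122  0.1206] d tool [-0.0004 -0.0004  0.0136] f [0.3 0.5 0.9] t 6.2
tilt [-2.e-04  3.e-04 -1.e+00]
```

View pics/w6.png

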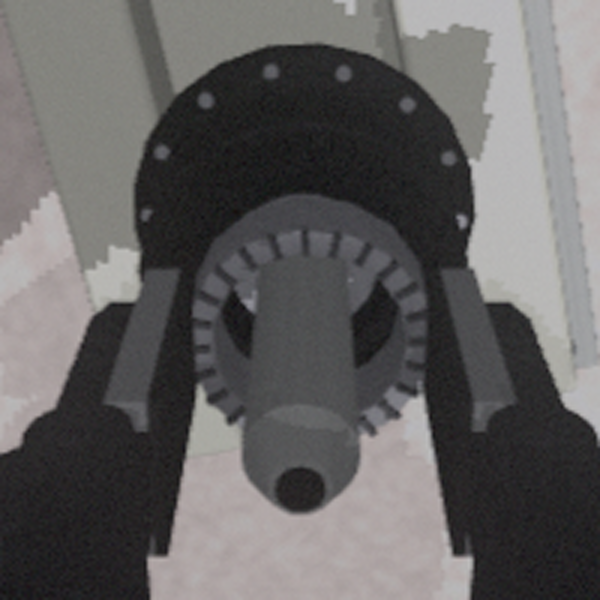

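Axle passes through the ring nearly centred (axle at crop 304 vs ring 311). Lower slowly to the floor.

Request:
hand_motion(plan=[{"d": [0,0,0.2]},{"d": [0,0,0.16]},{},{}])

```text
time: 6.58
eef_pos: [0.5269, -0.2128, 0.1112]
tcp_rot: [0.995, 0.095, -0.0, -0.0]
force: [-0.3, -0.1, -0.4]
opening: 0.0344
finger_force: 40.2
```

Request:
hand_motion(plan=[{"d": [0,0,0.08]},{"d": [0,0,0.06]},{},{}])

```text
time: 6.92
eef_pos: [0.5272, -0.2128, 0.108]
tcp_rot: [0.995, 0.095, 0.0, 0.0]
force: [-1.0, 0.6, 6.6]
opening: 0.0345
finger_force: 41.1
```

Request:
hand_motion(plan=[{"d": [0,0,0.04]},{},{}])

```text
time: 7.17
eef_pos: [0.5273, -0.2128, 0.1078]
tcp_rot: [0.995, 0.095, 0.0, 0.0]
force: [-7.5, 3.4, 21.0]
opening: 0.0343
finger_force: 42.9
```

Request:
hand_motion(plan=[{},{},{},{}], jaw=0.044)

```text
time: 7.5
eef_pos: [0.5269, -0.2128, 0.1065]
tcp_rot: [0.995, 0.095, -0.0, -0.0]
force: [0.4, 0.1, 0.3]
opening: 0.0438
finger_force: 0.0
```

Request:
hand_motion(plan=[{"d": [0,0,-1]},{"d": [0,0,-1.4]},{"d": [0,0,-1.4]},{},{}])

```text
time: 7.92
eef_pos: [0.5277, -0.2132, 0.2034]
tcp_rot: [0.996, 0.095, 0.001, 0.001]
force: [-0.5, 0.4, -0.1]
opening: 0.0436
finger_force: 0.0
```

```bash
python3 - <<'E'
from h import *
delta([.5268,-.2119,.107])
w=env.get_image("wrist"); cv2.imwrite("pics/w7.png",cv2.resize(w["image"][150:350,220:420,::-1],None,fx=3,fy=3,interpolation=cv2.INTER_CUBIC))
E
```

```text
tool yaw 0.19 tcp [ 0.5277 -0.2132  0.2034] d tool [-0.0009 -0.0016  0.0964] f [-0.5  0.4 -0.1] t 7.9167
tilt [ 0.003  -0.0013 -1.    ]
```

View pics/w7.png

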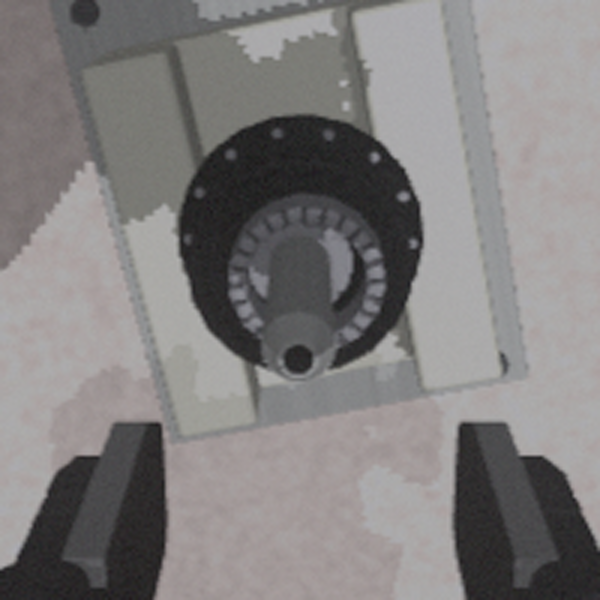

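```bash
cat >> m.py <<'E'
def ext(w,box,th,zt,r,zb=None,rb=None,dark=False):
    "blob extents -> centre in tool frame & world; top face radius r at zt, base rb at zb"
    im=w["image"].max(2); x0,y0,x1,y1=box
    m=((im[y0:y1,x0:x1]>th)*255).astype(np.uint8)
    if dark: m=255-m
    cs,_=cv2.findContours(m,cv2.RETR_EXTERNAL,cv2.CHAIN_APPROX_NONE); k=max(cs,key=cv2.contourArea)[:,0]
    a=k.min(0)+[x0,y0]; b=k.max(0)+[x0,y0]
    o=env.observe(); Rt=R.from_quat(o["tcp_rot"]); T=lambda u,v,z: Rt.inv().apply(onz(w,u,v,z)-o["eef_pos"])
    vm=(a[1]+b[1])/2
    y=(T(a[0]-.5,vm,zt)[1]+T(b[0]+.5,vm,zt)[1])/2; wd=T(b[0]+.5,vm,zt)[1]-T(a[0]-.5,vm,zt)[1]
    um=(a[0]+b[0])/2
    x=T(um,b[1]+.5,zt)[0]+r; x2=T(um,a[1]-.5,zb)[0]-rb if zb is not None else np.nan
    print("bbox",a,b,"tool x",x.round(4),"(base)",np.round(x2,4),"y",y.round(4),"width",wd.round(4))
    return x,y
E
```

Request:
hand_motion(plan=[{"d": [0.256,-1.484,0]},{"d": [0.256,-1.484,0]},{"d": [0.256,-1.484,0]},{"d": [0.256,-1.484,0]},{"d": [0.256,-1.484,0]},{"d": [0.256,-1.484,0]},{"d": [0.256,-1.484,0]},{"d": [0.256,-1.484,0]},{"d": [0.256,-1.484,0]},{"d": [0.256,-1.484,0]}], jaw=0.036)

```text
time: 8.8
eef_pos: [0.5188, 0.1652, 0.2004]
tcp_rot: [0.995, 0.095, -0.001, 0.0]
force: [0.9, -0.7, 0.4]
opening: 0.036
finger_force: 0.0
```

Request:
hand_motion(plan=[{},{},{}])

```text
time: 9.05
eef_pos: [0.5193, 0.1632, 0.2005]
tcp_rot: [0.995, 0.095, -0.001, 0.0]
force: [0.5, -0.7, -0.2]
opening: 0.036
finger_force: 0.0
```

```bash
python3 - <<'E'
from m import *
w=env.get_image("wrist"); im=w["image"].max(2)
delta([.5207,.1634,.2])
np.set_printoptions(linewidth=250)
print(im[170:250:5,280:361:4])
for th in (60,70,80,90): ext(w,(285,170,360,245),th,.029,.011,.003,.011)
E
```

```text
tool yaw 0.189 tcp [0.5195 0.1626 0.2007] d tool [ 0.0013 -0.0006  0.0007] f [ 0.6 -0.5  0. ] t 9.1
tilt [-1.6e-03 -6.0e-04 -1.0e+00]
[[183 182 183 184 184 183 183 184 184 184 184 186 184 185 184 184 186 184 184 186 185]
 [ 58  61  60  62  61  61  62  65  58  64  62  59  61  92  91  92  90  89  92  92  93]
 [ 61  58  58  57  59  60  62  60  63  63  59  61  61  88  87  93  88  91  90  91  92]
 [ 62  55  58  57  59  58  61  56  59  58  57  59  79  90  90  89  88  92  88  91  90]
 [ 60  59  58  58  60  62  57  63  52  59  89  78  87  90  93  88  90  89  90  89  91]
 [ 57  60  87  84  70  57  56  87  86  88  90  86  91  85  90  91  90  92  89  90  90]
 [ 53  61  83  84  85  87  85  81  56  60  82  87  86  86  90  89  90  89  85  90  89]
 [ 60  56  71  85  86  85  57  58  93  99 104 103  88  85  87  88  86  90  85  
[... 310 characters left out ...]
 101  95 167  87  87  88  86  85  90  85  89]
 [ 54  81  84  86  82  83  85  82 187 105 112 177  86  87  82  86  85  88  86  92  89]
 [ 53  82  85  81  79  83  83  86  85  85  82  82  85  86  87  86  88  84  86  87  88]
 [ 56  78  84  83  80  85  83  79  89  83  85  85  86  88  86  88  86  86  82  88  87]
 [ 55  79  84  81  81  83  81  81  82  86  87  85  86  85  87  86  86  85  87  89  89]]
bbox [285 170] [359 244] tool x -0.0117 (base) 0.0286 y -0.0008 width 0.064
bbox [285 170] [359 244] tool x -0.0117 (base) 0.0286 y -0.0008 width 0.064
bbox [285 170] [359 244] tool x -0.0117 (base) 0.0286 y -0.0008 width 0.064
bbox [305 203] [331 233] tool x -0.0015 (base) -0.0017 y -0.0042 width 0.0233
```

```bash
python3 - <<'E'
from m import *
w=env.get_image("wrist")
for th in (94,125,140): ext(w,(290,190,350,245),th,.029,.011,.029,.011)
E
```

```text
bbox [305 204] [330 233] tool x -0.0015 (base) 0.0033 y -0.0043 width 0.0224
bbox [305 209] [330 233] tool x -0.0015 (base) -0.0011 y -0.0043 width 0.0225
bbox [305 210] [329 233] tool x -0.0015 (base) -0.0019 y -0.0047 width 0.0216
```

Request:
hand_motion(plan=[{"d": [-0.028,-0.088,1.2]},{"d": [-0.028,-0.088,1.2]},{"d": [0,0,1.2]},{"d": [0,0,0.8]},{},{}])

```text
time: 9.65
eef_pos: [0.5173, 0.1668, 0.0914]
tcp_rot: [0.996, 0.094, -0.001, 0.0]
force: [0.0, -0.2, 0.9]
opening: 0.0362
finger_force: 0.0
```

```bash
python3 - <<'E'
from m import *
w=env.get_image("wrist"); delta([.5195,.1626,.0435])
for th in (94,125,140): ext(w,(285,230,355,350),th,.029,.011,.029,.011)
E
```

```text
tool yaw 0.189 tcp [0.518  0.1672 0.0925] d tool [0.0006 0.0048 0.049 ] f [0.5 1.7 1.4] t 9.7
tilt [ 2.e-04  1.e-04 -1.e+00]
bbox [304 241] [341 290] tool x -0.0014 (base) 0.0072 y 0.0007 width 0.0214
bbox [305 256] [340 289] tool x -0.0008 (base) -0.0017 y 0.0007 width 0.0204
bbox [285 342] [354 349] tool x -0.0417 (base) -0.0579 y -0.0012 width 0.0428
```

Converted, 0.025 m is 1, 0.0235 m is 0.94.

Request:
hand_motion(plan=[{"d": [-0.04,0,1]},{"d": [0,0,0.94]},{},{}])

```text
time: 10.03
eef_pos: [0.5169, 0.1674, 0.0442]
tcp_rot: [0.996, 0.095, -0.0, 0.0]
force: [0.1, 0.1, 0.3]
opening: 0.0364
finger_force: 0.0
```

Request:
hand_motion(plan=[{},{},{},{},{}], jaw=0.01, grip_n=35)

```text
time: 10.45
eef_pos: [0.5177, 0.1678, 0.0452]
tcp_rot: [0.996, 0.095, 0.001, -0.0]
force: [-0.2, -0.2, 8.3]
opening: 0.0199
finger_force: 33.9
```

Request:
hand_motion(plan=[{"d": [0,0,-1.2]},{"d": [0,0,-1.6]},{"d": [0,0,-1.6]},{"d": [0,0,-1.6]},{},{}])

```text
time: 10.95
eef_pos: [0.5178, 0.1678, 0.1969]
tcp_rot: [0.996, 0.095, 0.003, -0.0]
force: [-0.4, -0.7, -1.1]
opening: 0.0195
finger_force: 34.5
```

```bash
python3 - <<'E'
from m import *
w=env.get_image("wrist"); delta([.5265,-.2127,.2]); z=env.observe()["eef_pos"][2]-.0155
for th in (94,110,125,140): ext(w,(296,270,346,345),th,z,.011,z,.011)
np.set_printoptions(linewidth=250)
print(w["image"].max(2)[270:350:4,280:361:3])
E
```

```text
tool yaw 0.19 tcp [0.517  0.1674 0.1949] d tool [-0.0623  0.3751 -0.0052] f [-0.4  0.3 -0.8] t 11.0
tilt [ 2.8e-03  5.0e-04 -1.0e+00]
bbox [296 272] [345 344] tool x -0.0039 (base) 0.0105 y -0.0007 width 0.0221
bbox [301 296] [345 344] tool x -0.0039 (base) -0.0009 y 0.0004 width 0.0201
bbox [301 328] [345 344] tool x -0.0039 (base) -0.0169 y 0.0004 width 0.0205
bbox [301 328] [345 344] tool x -0.0039 (base) -0.0169 y 0.0004 width 0.0205
[[167 181  55  50  73  72  74  73  79  86  83  85  83  73  78  79  76  78  84  83  85  87  86  88  87  86  88]
 [145 163  84  81  82  86  80  84  79  86  86  85 101 101 103 102 103 111  73  77  71  79  80  77  78  82  83]
 [157 159 157 158 159 162 163 163 158 133  99 101  99 100 104 103 103 103 103  98 156 161 161 160 160 161 160]
 [187 191 189 190 190 207 204 204 190  94  95 102 100 102 103 103 101 103 103 102  99 204 207 207 208 210 209]
 [139 138 139 135 134 200 203 202  95  99  96 100  99  99 103 105 100 
[... 1006 characters left out ...]
  93  95 105  60  47  51  94 102]
 [ 97  97  96  99  48  47  46 102 109  93  93  94  96  97  94  94  97  96  94  93 101 115  49  49  49  84 101]
 [ 91  91  97  94  43  43  42  66 174 110  93  92  95  97  96  96  99  98  97 103 113 195  52  53  57  65 100]
 [ 46  94 126 122  49  43  46  96 205 191 122 115 111 101  96  99 105 112 114 166 206 201  55  50  54  64 109]
 [ 43  43  64 118  51  49  42 119 202 206 207 203 197 145 158 174 174 198 209 208 201 202  58  51  57  78 110]
 [ 44  46  46  61  54  47  45 124 207 207 209 206 204 208 202 207 204 203 209 203 204 209  97  49  56  58  66]
 [ 42  48  45  47  52  48  49 142 208 202 202 206 205 201 203 202 205 204 208 207 205 206 157  50  54  53  56]]
```

```bash
python3 - <<'E'
from m import *
w=env.get_image("wrist"); o=env.observe(); z=o["eef_pos"][2]-.0155; Rt=R.from_quat(o["tcp_rot"])
for u,v in [(323,296.5),(323,339.5),(300.5,317),(345.5,317)]: print(Rt.inv().apply(onz(w,u,v,z)-o["eef_pos"]).round(4))
E
```

```text
[0.0096 0.0005 0.0155]
[-0.0122  0.0005  0.0155]
[-0.0005 -0.0094  0.0155]
[-0.0005  0.0105  0.0155]
```

Converted, 0.0375 m is 1.5, -0.0061 m is -0.244.

Request:
hand_motion(plan=[{"d": [-0.244,1.5,-0.04]},{"d": [-0.244,1.5,-0.04]},{"d": [-0.244,1.5,-0.04]},{"d": [-0.244,1.5,-0.04]},{"d": [-0.244,1.5,-0.04]},{"d": [-0.244,1.5,0]},{"d": [-0.244,1.5,0]},{"d": [-0.244,1.5,0]},{"d": [-0.244,1.5,0]},{"d": [-0.244,1.5,0]}])

```text
time: 11.88
eef_pos: [0.5266, -0.214, 0.1972]
tcp_rot: [0.995, 0.095, -0.001, -0.0]
force: [0.1, 0.1, 0.3]
opening: 0.0198
finger_force: 34.5
```

Request:
hand_motion(plan=[{},{},{}])

```text
time: 12.13
eef_pos: [0.527, -0.2118, 0.1972]
tcp_rot: [0.995, 0.095, -0.001, -0.001]
force: [-0.2, 0.9, -0.4]
opening: 0.0197
finger_force: 34.5
```

```bash
python3 - <<'E'
from m import *
delta([.5277,-.2121,.165])
w=env.get_image("wrist"); o=env.observe(); Rt=R.from_quat(o["tcp_rot"])
print("axle tip expected px",proj(w,[.5265,-.2127,.134]))
np.set_printoptions(linewidth=250)
print(w["image"].max(2)[235:300:4,290:356:3])
E
```

```text
tool yaw 0.19 tcp [ 0.527  -0.2118  0.1972] d tool [0.0006 0.0005 0.0322] f [-0.2  0.9 -0.4] t 12.1333
tilt [-0.0017  0.0011 -1.    ]
axle tip expected px [323.462303   272.63343217]
[[ 42  39  34  58  60  84  89  88  71  76  76  79  74  78 123 139 139  39  94 142  67  41]
 [ 42  42  33  81  94  97  93  89  73  75  77  78  77  77  98 139 137  37  60  82  89  42]
 [ 43  42  43  93  91 113 138  91  73  78  75  79  77  77  78 138 139  38  55 134 134  44]
 [ 39  43  40  84  83  68 137 109  73  79  76  80  77  76  81 135  92  38  67 124 136  42]
 [ 39  44  40 113 137  89  67  88  74  75  75  78  76  77  76  73  41  65  83  89  65  45]
 [ 45  43  43  40 135 140  74  68  75  76  78  76  78  76  72  41  67  68  91 127  46  44]
 [ 79  45  41  43  66 131 144  70  82  95  94  94  97  90  76  72  70 121 137  61  
[... 218 characters left out ...]
6  72  78  59  41  48  56  79  83  63  40  72 173 172 173 171]
 [162 161 161 161 153  93 155  73  73  73  74  77  77  80  79  92 142 137 136 135 139 153]
 [161 162 163 162 160  99  75  74  74  75  78  77  78  77  76  75  74 137 134 133 139 141]
 [161 162 161 161 161  70  73  75  77  72  76  79  78  77  77  76  76  75 135 134 136 139]
 [156 153 154 151 118  75  74  76  76  73  76  79  79  76  81  79  76  73 127 135 156 159]
 [ 74  76  63  41  64  73  72  75  75  76  77  80  76  79  79  76  73  67  93  39  63  75]
 [ 74  72  57  41  65  75  73  77  78  76  77  72  79  75  78  77  76  70  60  38  60  76]
 [ 75  75  43  42  69  73  73  96  98  98 103 112 116 102 103  89  75  74  63  44  43  74]]
```

Careful with the scale: shifts go in units of 25 mm and turns go in units of 0.2 rad. That gives: 0.015 m is 0.6, 0.012 m is 0.48.

Request:
hand_motion(plan=[{"d": [0.024,-0.02,0.6]},{"d": [0,0,0.48]},{"d": [0,0,0.4]},{},{}])

```text
time: 12.6
eef_pos: [0.5277, -0.2112, 0.1606]
tcp_rot: [0.995, 0.095, -0.001, -0.0]
force: [0.0, 0.5, 0.1]
opening: 0.0197
finger_force: 34.5
```

Request:
hand_motion(plan=[{"d": [0,0,0.6]},{"d": [0,0,0.6]},{"d": [0,0,0.2]},{},{}])

```text
time: 13.02
eef_pos: [0.5283, -0.2118, 0.1268]
tcp_rot: [0.995, 0.095, 0.0, 0.0]
force: [-1.0, 0.5, -0.6]
opening: 0.0199
finger_force: 34.5
```

Converted, 0.004 m is 0.16.

Request:
hand_motion(plan=[{"d": [0,0,0.16]},{"d": [0,0,0.16]},{},{}])

```text
time: 13.35
eef_pos: [0.528, -0.2117, 0.1182]
tcp_rot: [0.995, 0.095, -0.0, 0.0]
force: [-0.4, -0.3, 1.0]
opening: 0.0199
finger_force: 34.5
```

Request:
hand_motion(plan=[{"d": [0,0,0.06]},{"d": [0,0,0.04]},{},{}])

```text
time: 13.68
eef_pos: [0.5285, -0.2119, 0.117]
tcp_rot: [0.995, 0.095, 0.001, 0.0]
force: [-6.4, 2.0, 21.4]
opening: 0.0198
finger_force: 36.4
```

Request:
hand_motion(plan=[{},{},{},{}], jaw=0.032)

```text
time: 14.02
eef_pos: [0.5279, -0.2117, 0.1156]
tcp_rot: [0.995, 0.095, -0.0, -0.0]
force: [-0.1, 0.8, -0.3]
opening: 0.032
finger_force: 0.0
```

Request:
hand_motion(plan=[{"d": [0,0,-0.8]},{"d": [0,0,-1.4]},{"d": [0,0,-1.52]},{"d": [0.524,-1.324,0]},{"d": [0.524,-1.324,0]},{"d": [0.524,-1.324,0]},{"d": [0.524,-1.324,0]},{"d": [0.524,-1.324,0]},{"d": [0.524,-1.324,0]},{"d": [0.524,-1.324,0]}])

```text
time: 14.85
eef_pos: [0.5743, 0.0348, 0.2087]
tcp_rot: [0.996, 0.095, -0.0, 0.0]
force: [0.3, -0.9, -0.5]
opening: 0.0316
finger_force: 0.0
```

Request:
hand_motion(plan=[{"d": [0.524,-1.324,0]},{"d": [0.524,-1.324,0]},{"d": [0.524,-1.324,0]},{"d": [0.524,-1.324,0]},{},{},{}], jaw=0.052)

```text
time: 15.43
eef_pos: [0.6007, 0.1726, 0.2083]
tcp_rot: [0.995, 0.095, -0.0, 0.0]
force: [0.9, -0.5, -0.0]
opening: 0.0519
finger_force: 0.0
```

```bash
python3 - <<'E'
from m import *
w=env.get_image("wrist"); delta([.601,.1725,.2]);
np.set_printoptions(linewidth=250)
print(w["image"].max(2)[150:290:7,260:385:6])
for th in (110,125,140): ext(w,(270,150,380,290),th,.045,.0175,.015,.026)
E
```

```text
tool yaw 0.189 tcp [0.6008 0.1718 0.2085] d tool [ 0.0003 -0.0006  0.0085] f [ 1.1 -0.1 -0.2] t 15.4833
tilt [-3.e-04 -7.e-04 -1.e+00]
[[ 64 170  65  70  68  89  89  88  90  91  95  92  90  93  95  91  95  96 173  97  95]
 [ 64 183  67  67  68  69  68  95  96  72  69  71  96  97 100  99  96  99 188  98 100]
 [ 61 182  65  67  64  70  70  69  72  72  71  67  97  99  97 100 100  95 190 100  99]
 [ 59 183  61  63  59  65  64  67  66  67  69  69  93  94  95  97 100  78 187  94  94]
 [ 60 177  60  58  62  62  60  61  63  65  62  63  92  95  92  95  92  88 172  94  97]
 [ 59 163  61  57  64  60  60  69  65  63  64  63  92  94  92  96  91  75 156  92  96]
 [ 54 148  59  55  77 
[... 727 characters left out ...]
  85  82  84  85 180  86  87  81]
 [104  97 187  97 103 114 117 117 121 114 122 119 122 120 117 139 145 196 145 149 147]
 [ 51  51 181  50  54  80  83  80  80  83  82  83  82  74  82  84  84 185  85  86  81]
 [ 55  53 183  50  53  77  85  82  84  82  83  82  80  78  76  82  83 183  81  83  84]
 [ 47  53 181  50  51  63  74  72  75  78  70  72  75  75  72  74  76 183  83  85  81]
 [ 48  47 181  47  47  47  72  66  72  72  75  74  73  76  74  75  75 183  82  77  81]]
bbox [292 189] [347 244] tool x -0.0021 (base) -0.0027 y -0.003 width 0.0468
bbox [292 189] [347 244] tool x -0.0021 (base) -0.0027 y -0.003 width 0.0468
bbox [292 192] [347 244] tool x -0.0021 (base) -0.0055 y -0.003 width 0.0469
```

Request:
hand_motion(plan=[{"d": [-0.048,-0.064,1.2]},{"d": [-0.048,-0.064,1.2]},{"d": [0,0,1.2]},{"d": [0,0,0.8]},{},{}])

```text
time: 15.98
eef_pos: [0.5977, 0.1746, 0.0986]
tcp_rot: [0.996, 0.094, -0.001, 0.0]
force: [-0.4, -0.0, 1.0]
opening: 0.052
finger_force: 0.0
```

```bash
python3 - <<'E'
from m import *
w=env.get_image("wrist"); delta([.601,.1725,.0435]);
im=w["image"].max(2); np.set_printoptions(linewidth=250)
print(im[220:330:6,270:377:5])
E
```

```text
tool yaw 0.189 tcp [0.5984 0.175  0.0998] d tool [0.0021 0.003  0.0563] f [0.2 0.4 0.8] t 16.0333
tilt [ 7.e-04  1.e-04 -1.e+00]
[[ 53  55  56  58  56  56  73  97 112 133 130 129 124 113  92  67  57  52  57  57  83  87]
 [ 54  55  54  53  53  89 127 123 121 124 124 123 124 125 125 127  80  57  57  58  76  84]
 [ 52  53  55  54  97 125 124 124 128 123 126 112 124 123 123 126 126  82  61  55  83  84]
 [ 54  50  56  77 123 123 124 105  90 101 120  89  94 105 126 126 124 124  59  54  78  86]
 [ 53  56  52 120 121 121 118  91  91  91  94  90  90  95 103  97 125 124 109  62  86  84]
 [ 52  53  58 127 127 105  88  91 105  93  95 115 118  94  91  88 121 121 124  80  88  86]
 [ 54  53  79 120 118  84  89 105 132 126 124 126 131 130  92  87 122 184 184  80  83  85]
 [ 56  55  52 122 123  98 119 122 121 120 120 119 122 122 126 104  91 179 178  88  83  85]
 [ 58  51  54 124 114 112 121 121  77  55  59  55  51 116 121 122  91 181 177  82  86  86]
 [ 43  50  
[... 199 characters left out ...]
1 122  90  93  92  92  92  88 176 176  85  72  77  74  73  80]
 [ 43  49  51  54  54  71 120 120 126  96  91  95 115 173 173 176  75  73  72  75  74  84]
 [ 45  42  49  45  46  50  79 117 118 117 158 173 172 170 167  96  75  71  71  73  77  71]
 [124 122 124 123 121 123 121 123 121 153 166 170 150 124 126 123 124 124 124 125 123 122]
 [170 168 170 169 169 170 176 176 176 175 175 176 177 173 173 175 174 173 174 172 173 175]
 [ 47  44  48  45  47  40  73  70  73  71  70  73  70  70  70  71  75  73  72  69  73  73]
 [ 44  52  44  44  46  46  62  68  65  75  71  67  73  72  74  72  72  68  75  69  73  70]
 [ 43  38  44  47  42  42  46  66  69  74  68  71  68  66  71  73  71  69  67  71  73  69]]
```

```bash
python3 - <<'E'
from m import *
w=env.get_image("wrist"); o=env.observe(); Rt=R.from_quat(o["tcp_rot"])
T=lambda u,v,z: print(u,v,Rt.inv().apply(onz(w,u,v,z)-o["eef_pos"]).round(4))
T(321.5,306,.045);T(321.5,252.5,.045);T(282,260,.015);T(361,260,.015);T(291,277,.045);T(351,277,.045)
print(w["image"].max(2)[296:310,322],w["image"].max(2)[246:258,322],w["image"].max(2)[276,284:300],w["image"].max(2)[276,342:356])
E
```

```text
321.5 306 [-0.0177  0.      0.0554]
321.5 252.5 [0.0144 0.0001 0.0554]
282 260 [-0.0022 -0.0249  0.0854]
361 260 [-0.0022  0.0248  0.0854]
291 277 [ 0.0001 -0.0166  0.0554]
351 277 [0.0001 0.0162 0.0554]
[180 176 175 173 174 174 174 175 171 166 173 180 186 187] [ 92  92  93  92  93  96 105 115 137 133 128 125] [ 55  54  56  98 119 123 120 120 100  94 111 121 120 125 123 123] [122 123 125 118 123 123 119 123 115 102  99 105 143 172]
```

Converted, -0.001 m is -0.04, 0.028 m is 1.12.

Request:
hand_motion(plan=[{"d": [-0.04,0,1.12]},{"d": [0,0,0.8]},{"d": [0,0,0.28]},{},{}])

```text
time: 16.5
eef_pos: [0.5975, 0.1757, 0.0451]
tcp_rot: [0.996, 0.095, 0.001, -0.0]
force: [0.5, 0.1, 0.2]
opening: 0.0519
finger_force: 0.0
```

Request:
hand_motion(plan=[{},{},{},{},{}], jaw=0.02, grip_n=60)

```text
time: 16.92
eef_pos: [0.5977, 0.1758, 0.0455]
tcp_rot: [0.996, 0.095, 0.001, -0.0]
force: [-2.6, -1.5, 11.7]
opening: 0.0304
finger_force: 58.8
```

Converted, -0.04 m is -1.6, -0.03 m is -1.2.

Request:
hand_motion(plan=[{"d": [0,0,-1.2]},{"d": [0,0,-1.6]},{"d": [0,0,-1.6]},{"d": [0,0,-1.6]},{"d": [0,0,-0.28]},{},{}])

```text
time: 17.5
eef_pos: [0.5969, 0.1754, 0.2012]
tcp_rot: [0.996, 0.095, 0.001, -0.0]
force: [0.5, -0.0, -1.7]
opening: 0.0308
finger_force: 60.2
```

```bash
python3 - <<'E'
from m import *
w=env.get_image("wrist"); delta([.5265,-.2127,.2]); im=w["image"].max(2)
cv2.imwrite("pics/w8.png",cv2.resize(w["image"][250:400,230:420,::-1],None,fx=4,fy=4,interpolation=cv2.INTER_CUBIC))
E
```

```text
tool yaw 0.19 tcp [0.5964 0.1753 0.2001] d tool [-1.419e-01  3.678e-01  3.000e-04] f [-1.5 -0.4 -2.1] t 17.55
tilt [-7.e-04 -3.e-04 -1.e+00]
```

View pics/w8.png

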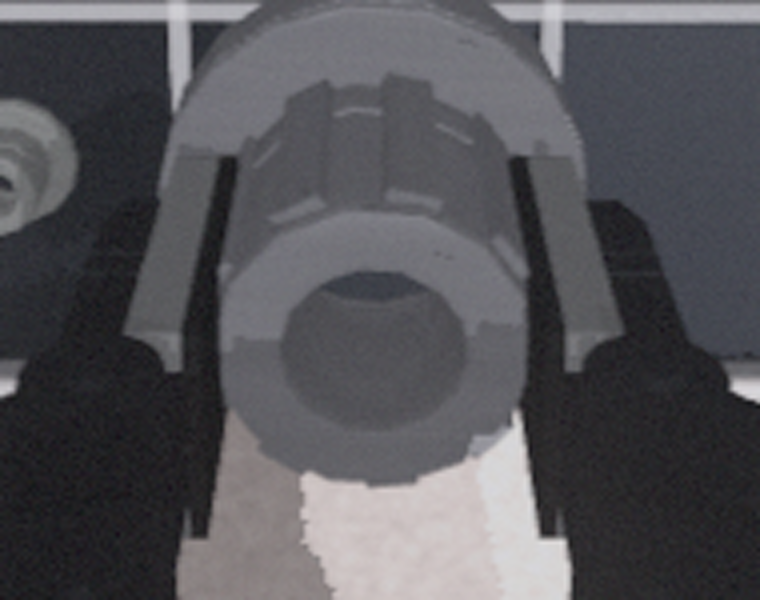

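```bash
python3 - <<'E'
from m import *
w=env.get_image("wrist"); o=env.observe(); Rt=R.from_quat(o["tcp_rot"]); z=o["eef_pos"][2]
T=lambda u,v: Rt.inv().apply(onz(w,u,v,z)-o["eef_pos"])
c=T(323.4,337.7); print(c.round(4), T(300.4,337.7).round(4),T(346.6,337.7).round(4),T(323.4,317.4).round(4),T(323.4,358.1).round(4))
off=Rt.apply(c); delta([.5270-off[0],-.2127-off[1],.2])
E
```

```text
[-0.0004  0.0008  0.    ] [-0.0004 -0.0084 -0.    ] [-0.0004  0.01    0.    ] [ 0.0088  0.0008 -0.    ] [-0.0101  0.0008  0.    ]
tool yaw 0.19 tcp [0.5962 0.1753 0.1995] d tool [-1.408e-01  3.672e-01 -2.000e-04] f [-0.7 -0.7 -1.9] t 17.6
tilt [-1.7e-03 -5.0e-04 -1.0e+00]
```

Request:
hand_motion(plan=[{"d": [-0.512,1.336,0]},{"d": [-0.512,1.336,0]},{"d": [-0.512,1.336,0]},{"d": [-0.512,1.336,0]},{"d": [-0.512,1.336,0]},{"d": [-0.512,1.336,0]},{"d": [-0.512,1.336,0]},{"d": [-0.512,1.336,0]},{"d": [-0.512,1.336,0]},{"d": [-0.512,1.336,0]}])

```text
time: 18.43
eef_pos: [0.533, -0.1781, 0.1994]
tcp_rot: [0.995, 0.095, -0.001, -0.0]
force: [0.4, -0.6, -2.2]
opening: 0.0305
finger_force: 60.2
```

Request:
hand_motion(plan=[{"d": [-0.512,1.336,0]},{},{},{}])

```text
time: 18.77
eef_pos: [0.5276, -0.2112, 0.1996]
tcp_rot: [0.995, 0.095, -0.001, -0.001]
force: [-0.5, -0.4, -1.6]
opening: 0.0305
finger_force: 60.2
```

```bash
python3 - <<'E'
from m import *
delta([.5271,-.2118,.185])
E
```

```text
tool yaw 0.19 tcp [ 0.5276 -0.2112  0.1996] d tool [-0.0006  0.0005  0.0146] f [-0.5 -0.4 -1.6] t 18.7667
tilt [-0.0016  0.0011 -1.    ]
```

Converted, 0.02 m is 0.8, 0.018 m is 0.72.

Request:
hand_motion(plan=[{"d": [-0.024,0.02,0.8]},{"d": [0,0,0.72]},{},{}])

```text
time: 19.1
eef_pos: [0.5273, -0.211, 0.1621]
tcp_rot: [0.995, 0.096, -0.001, -0.001]
force: [-0.4, -0.0, 0.5]
opening: 0.0301
finger_force: 60.2
```

Request:
hand_motion(plan=[{"d": [0,0,0.24]},{"d": [0,0,0.24]},{},{}])

```text
time: 19.43
eef_pos: [0.5274, -0.2123, 0.1507]
tcp_rot: [0.995, 0.095, -0.0, -0.0]
force: [0.1, 0.3, -1.2]
opening: 0.0306
finger_force: 60.2
```

```bash
python3 - <<'E'
from m import *
delta([.5271,-.2118,.1243])
w=env.get_image("wrist"); np.set_printoptions(linewidth=250)
print(w["image"].max(2)[315:400:4,296:353:3])
E
```

```text
tool yaw 0.19 tcp [ 0.5274 -0.2123  0.1507] d tool [-0.0002 -0.0005  0.0264] f [ 0.1  0.3 -1.2] t 19.4333
tilt [-2.e-04  1.e-04 -1.e+00]
[[ 96  97  99  95  96  96  95  96  92  93  94  95  93  96  97  93  96  98  95]
 [ 97  98  98  96  96  92  62  26  25  28  35  89 100  95  94  95  93  95  95]
 [ 96  93  95  91  66  71  79  44  33  66 115 165 137  69  62  91  95  95  95]
 [ 96  94  87  62  62  62  63  66  67  69  69  67  60  63  62  64  93  90  96]
 [ 94  97  64  65  64  58  67  69  66  63  68  67  67  64  64  63  59  79  81]
 [ 80  77  65  67  66  63  69  65  65  67  64  60  66  62  65  62  62  83  84]
 [ 76  70  63  59  68  69  63  66  65  66  66  65  68  70  64  61  62  75  82]
 [ 80  78  65  65  66  67  67  67  64  65  68  67  66  65  65  64  68  80  78]
 [ 77  82  74  68  66  66  68  66  69  67  6
[... 362 characters left out ...]
38  81  91  80  81  82  81 127 128 126 126 127 132 158 174 169 170]
 [171 173 171 166 167 168 169 168 171 128 132 144 146 166 173 170 166 172 173]
 [167 172 173 168 169 164 169 166 170 173 171 169 171 170 169 171 170 166 170]
 [166 173 167 172 170 170 172 171 169 165 173 170 170 170 170 168 169 164 166]
 [170 173 170 167 170 171 168 170 172 165 164 170 170 169 170 171 168 172 173]
 [164 166 169 169 164 167 167 170 169 169 171 171 169 169 171 168 170 171 166]
 [165 162 163 168 168 165 168 170 171 159 168 172 172 161 169 165 167 170 170]
 [168 164 163 162 165 163 164 167 167 166 169 169 173 168 167 173 168 168 165]
 [169 163 161 166 166 169 165 168 164 168 165 163 171 164 166 166 170 170 179]]
```

Converted, 0.006 m is 0.24, 0.004 m is 0.16.

Request:
hand_motion(plan=[{"d": [0,0,0.24]},{"d": [0,0,0.24]},{"d": [0,0,0.16]},{},{}])

```text
time: 19.9
eef_pos: [0.5272, -0.2124, 0.1343]
tcp_rot: [0.995, 0.095, -0.0, -0.0]
force: [-0.4, 0.9, 0.2]
opening: 0.0307
finger_force: 60.3
```

Request:
hand_motion(plan=[{"d": [0,0,0.16]},{"d": [0,0,0.12]},{},{}])

```text
time: 20.23
eef_pos: [0.5273, -0.2124, 0.1275]
tcp_rot: [0.995, 0.095, -0.0, -0.0]
force: [0.9, -0.2, -1.1]
opening: 0.0304
finger_force: 60.3
```

Request:
hand_motion(plan=[{"d": [0,0,0.08]},{"d": [0,0,0.04]},{},{}])

```text
time: 20.57
eef_pos: [0.5274, -0.2124, 0.1247]
tcp_rot: [0.995, 0.095, -0.0, -0.0]
force: [0.3, -0.1, -1.4]
opening: 0.0308
finger_force: 60.4
```

Request:
hand_motion(plan=[{"d": [0,0,0.04]},{},{}])

```text
time: 20.82
eef_pos: [0.5277, -0.2125, 0.1244]
tcp_rot: [0.995, 0.095, 0.0, 0.0]
force: [-3.2, 1.3, 11.2]
opening: 0.0306
finger_force: 61.7
```

Request:
hand_motion(plan=[{},{},{},{}], jaw=0.05)

```text
time: 21.15
eef_pos: [0.5274, -0.2124, 0.1236]
tcp_rot: [0.995, 0.095, -0.0, -0.0]
force: [-1.3, -0.8, 1.2]
opening: 0.05
finger_force: 0.0
```

Request:
hand_motion(plan=[{"d": [0,0,-0.8]},{"d": [0,0,-1.2]},{"d": [0,0,-1.2]},{"d": [0.22,-1.516,0]},{"d": [0.22,-1.516,0]},{"d": [0.22,-1.516,0]},{"d": [0.22,-1.516,0]},{"d": [0.22,-1.516,0]},{"d": [0.22,-1.516,0]},{"d": [0.22,-1.516,0]}])

```text
time: 21.98
eef_pos: [0.5147, 0.0571, 0.2038]
tcp_rot: [0.996, 0.095, 0.0, 0.0]
force: [0.4, 0.3, -0.1]
opening: 0.0504
finger_force: 0.0
```

Request:
hand_motion(plan=[{"d": [0.22,-1.516,0]},{"d": [0.22,-1.516,0]},{"d": [0.22,-1.516,0]},{"d": [0.22,-1.516,0]},{"d": [0.22,-1.516,0]},{},{},{}], jaw=0.036)

```text
time: 22.65
eef_pos: [0.5063, 0.2464, 0.2034]
tcp_rot: [0.995, 0.095, -0.0, 0.0]
force: [0.5, -0.1, 0.2]
opening: 0.0358
finger_force: 0.0
```

```bash
python3 - <<'E'
from m import *
w=env.get_image("wrist"); delta([.506,.247,.2]);
np.set_printoptions(linewidth=250)
print(w["image"].max(2)[180:270:5,280:372:4])
for th in (125,140): ext(w,(285,185,365,245),th,.024,.011,.003,.017)
E
```

```text
tool yaw 0.189 tcp [0.5065 0.2457 0.2035] d tool [-0.0003 -0.0014  0.0035] f [ 0.1  0.2 -0.7] t 22.7
tilt [-3.e-04 -5.e-04 -1.e+00]
[[ 58  58  59  60  58  57  61  61  55  60  54  57  57  86  88  91  88  88  88  87  87 119 185]
 [ 58  59  60  57  60  59  56  62  56  56  56  60  78  89  88  89  90  92  91  89  86 139 187]
 [ 57  61  56  57  56  55  58  77  66  60  67  88  91  86  93  88  93  91  91  88  88 144 184]
 [ 59  57  62  57  52  87  64  86  81  85  85  89  87  88  91  87  87  90  92  90  88 152 185]
 [ 60  60  57  73  86  85  85  87 127 193 192 170  91  88  90  87  88  87  90  90  91 164 175]
 [ 57  59  61  60  85  83  88 162 161 130 164 183 191 144  86  86  82  88  8
[... 612 characters left out ...]
61  57  75  87  87  87  86  86  90  84  93  86  89  89  87  88 185  89]
 [ 60  65  59  61  62  58  58  58  81  84  88  85  86  86  87  89  86  86  88  86  72 186  86]
 [ 63  61  59  65  59  58  56  56  59  84  85  87  87  88  85  88  87  89  85  86  87 185  88]
 [ 59  65  62  59  54  63  61  60  63  76  84  86  90  84  88  88  86  82  87  88  74 186  86]
 [ 67  66  58  59  59  62  62  59  62  60  85  83  85  79  89  86  87  85  87  88  84 183  86]
 [ 55  57  58  54  60  56  62  64  58  61  77  84  76  80  79  81  86  84  90  86  71 186  88]]
bbox [301 199] [337 233] tool x -0.004 (base) -0.0045 y -0.0035 width 0.0327
bbox [301 199] [336 232] tool x -0.003 (base) -0.0045 y -0.004 width 0.0318
```

Converted, 0.03 m is 1.2, 0.022 m is 0.88.

Request:
hand_motion(plan=[{"d": [-0.08,-0.08,1.2]},{"d": [-0.08,-0.08,1.2]},{"d": [0,0,1.2]},{"d": [0,0,0.88]},{},{},{}])

```text
time: 23.28
eef_pos: [0.5025, 0.2496, 0.0931]
tcp_rot: [0.996, 0.094, 0.001, -0.0]
force: [0.7, 0.3, 0.9]
opening: 0.0361
finger_force: 0.0
```

```bash
python3 - <<'E'
from m import *
w=env.get_image("wrist"); delta([.506,.247,.0365]);
np.set_printoptions(linewidth=250)
print(w["image"].max(2)[225:310:4,288:360:3])
E
```

```text
tool yaw 0.189 tcp [0.5026 0.2498 0.0934] d tool [0.0027 0.0034 0.0569] f [0.3 0.2 1. ] t 23.3333
tilt [ 2.e-03  9.e-04 -1.e+00]
[[ 61  54  56  50  50  56  56  53  54  54  55  55  56  58  54  56  57  52  56  55  50  54  60  57]
 [ 54  60  53  55  53  56  53  58  57  54  56  54  53  56  56  57  60  57  59  54  57  52  59  56]
 [ 57  50  54  54  55  55  56  52  68 114 116 118 120 117 105  75  55  55  58  55  54  58  52  60]
 [ 55  54  55  56  54  57  94 124 136 139 139 128 133 136 135 135 135 114  54  56  54  52  57  57]
 [ 54  56  54  59  53 102 137 136 137 134 129 129 134 135 134 132 133 133 121  58  51  54  55  60]
 [ 56  55  55  53 100 134 139 135 124  99  99 103 101 103 104 122 134 136 131 126  61  54  56  57]
 [ 53  53  54  57 133 132 132 116 101 118 107  99 102 101 107 102  98 130 132 136  90  58  61  84]
 [ 55  56  51  93 136 138 130 100  98 111 139 138 141 141 138 103 109 117 132 133 174  83  87  82]
 [ 52  55  54 117 136 137 119 101 135 1
[... 647 characters left out ...]
4  73]
 [ 44  55  49  57  56  51  54  56  51  53  58  51  60  58  59  80  81  80  75  73  75  75  73  73]
 [ 48  54  54  53  53  56  56  55  51  52  56  57  57  54  52  72  79  77  77  73  73  77  74  77]
 [ 52  54  54  48  55  54  55  56  50  55  52  54  57  59  54  53  72  69  76  70  75  73  73  73]
 [ 49  46  46  49  44  42  51  47  46  45  47  55  55  49  45  51  70  75  74  77  74  73  73  73]
 [ 48  48  49  47  42  47  46  45  45  49  44  46  48  48  49  45  48  61  72  73  70  71  74  75]
 [ 49  50  49  46  43  50  43  50  49  46  47  46  48  45  44  48  46  68  72  74  68  71  73  72]
 [ 46  49  48  49  47  48  49  44  46  45  46  48  46  47  44  50  44  47  68  73  72  73  74  72]]
```

```bash
python3 - <<'E'
from m import *
w=env.get_image("wrist"); o=env.observe(); Rt=R.from_quat(o["tcp_rot"])
T=lambda u,v,z: print(u,v,Rt.inv().apply(onz(w,u,v,z)-o["eef_pos"]).round(4))
T(323,283,.024);T(323,232,.003);T(296.5,257,.008);T(349.5,257,.008)
E
```

```text
323 283 [-0.0102  0.0007  0.0694]
323 232 [0.015  0.0008 0.0904]
296.5 257 [ 0.0001 -0.0159  0.0854]
349.5 257 [0.0001 0.0174 0.0854]
```

Converted, 0.0007 m is 0.028, 0.03 m is 1.2.

Request:
hand_motion(plan=[{"d": [0,0.028,1.2]},{"d": [0,0,0.8]},{"d": [0,0,0.24]},{},{}])

```text
time: 23.8
eef_pos: [0.5023, 0.2495, 0.0369]
tcp_rot: [0.995, 0.095, 0.0, -0.0]
force: [-0.3, -0.3, -0.3]
opening: 0.0361
finger_force: 0.0
```

Request:
hand_motion(plan=[{},{},{},{},{}], jaw=0.01, grip_n=35)

```text
time: 24.22
eef_pos: [0.5026, 0.2496, 0.0374]
tcp_rot: [0.995, 0.095, 0.001, -0.0]
force: [-2.0, -0.5, 8.4]
opening: 0.0206
finger_force: 33.9
```

Request:
hand_motion(plan=[{"d": [0,0,-1.2]},{"d": [0,0,-1.6]},{"d": [0,0,-1.6]},{"d": [0,0,-1.6]},{"d": [0,0,-0.56]},{},{}])

```text
time: 24.8
eef_pos: [0.5022, 0.2492, 0.2014]
tcp_rot: [0.996, 0.095, 0.001, -0.0]
force: [0.8, -0.6, -1.2]
opening: 0.0202
finger_force: 34.5
```

```bash
python3 - <<'E'
from m import *
w=env.get_image("wrist"); delta([.5265,-.2127,.2])
np.set_printoptions(linewidth=250)
print(w["image"].max(2)[255:350:4,290:360:3])
E
```

```text
tool yaw 0.19 tcp [0.5018 0.249  0.2002] d tool [-6.280e-02  4.581e-01  1.000e-04] f [-0.6 -0.1 -1. ] t 24.85
tilt [ 9.e-04  2.e-04 -1.e+00]
[[ 56  58  60  59  54  47  49  48  52  65  80  86  81  81  86  86  85  85  88  83  83  89  85  87]
 [ 60  60  54  51  49  49  51  52  52  56  74  76  82  82  83  84  84  88  83  85  86  87  85  86]
 [ 61  51  52  52  57  48  50  52  50  51  65  77  78  84  85  86  84  83  85  83  85  86  82  86]
 [ 54  52  48  55  48  51  51  49  55  67  72  81  86  89  85  80  80  81  88  86  85  86  88  90]
 [ 65  66  68  66  66  67 106 115 132 137 135 139 145 148 128 112 107  72  72  71  72  71  74  71]
 [142 143 142 122 113 127 138 138 138 1
[... 1142 characters left out ...]
8 101]
 [ 87  48  42  71 127 132 132  97  95  91  94  98  97  94 101  93 135 115 111  56  41  46  99  97]
 [ 75  41  42  38 107 110 111 100  96  95  93  92  95  94  99 109 116 113 112  44  43  49  84  99]
 [ 68  41  38  40 128 110 113 115 114 105 102 100 104 104 116 116 112 109 185  46  43  48  66 100]
 [ 64  46  42  38 141 136 115 111 111 112 115 115 115 115 115 109 108 139 139  48  42  50  76 127]
 [ 80  48  35  41 133 138 139 136 114 117 115 107 113 114 127 136 139 138 139  41  45  53  78 107]
 [ 47  44  37  52 142 137 135 132 135 138 139 134 137 141 138 133 141 140 142  50  42  43  47  45]
 [ 43  38  35  92 132 139 136 136 136 136 140 138 135 142 140 142 136 140 141  67  42  48  47  45]]
```

```bash
python3 - <<'E'
from m import *
w=env.get_image("wrist"); o=env.observe(); Rt=R.from_quat(o["tcp_rot"]); z=o["eef_pos"][2]
im=w["image"].max(2); print(im[296:306,323],im[308:336,323],im[334:350,323])
T=lambda u,v,z: print(u,v,Rt.inv().apply(onz(w,u,v,z)-o["eef_pos"]).round(4))
T(323,300.5,z-.0132);T(323,342,z-.0132);T(300.5,320,z-.0132);T(345.5,320,z-.0132)
T(323,270.5,z-.0342);T(323,270.5,z-.0292)
delta([.527,-.2118,.2])
E
```

```text
[104 100 108 138 139 138 133 133 133 129] [134 136 142 140 139 134 119  97 107 113 112  92  98  96  95  96  93  93
  96  95  94  96 100  99 107 115 118 113] [118 113 112 112 110 112 112 133 137 138 137 136 135 135 137 133]
323 300.5 [0.009  0.0005 0.0132]
323 342 [-0.0118  0.0005  0.0132]
300.5 320 [-0.0006 -0.0093  0.0132]
345.5 320 [-0.0006  0.0103  0.0132]
323 270.5 [0.0136 0.0006 0.0342]
323 270.5 [0.0158 0.0006 0.0292]
tool yaw 0.19 tcp [0.5015 0.2489 0.1994] d tool [-0.0619  0.4572 -0.0005] f [-0.1 -0.5 -0.9] t 24.9
tilt [-4.e-04 -3.e-04 -1.e+00]
```

Converted, 0.0381 m is 1.524, -0.0051 m is -0.204.

Request:
hand_motion(plan=[{"d": [-0.204,1.524,0]},{"d": [-0.204,1.524,0]},{"d": [-0.204,1.524,0]},{"d": [-0.204,1.524,0]},{"d": [-0.204,1.524,0]},{"d": [-0.204,1.524,0]},{"d": [-0.204,1.524,0]},{"d": [-0.204,1.524,0]},{"d": [-0.204,1.524,0]},{"d": [-0.204,1.524,0]}])

```text
time: 25.73
eef_pos: [0.5229, -0.1364, 0.1988]
tcp_rot: [0.995, 0.095, -0.001, -0.0]
force: [0.9, 0.6, 0.2]
opening: 0.0203
finger_force: 34.5
```

Request:
hand_motion(plan=[{"d": [-0.204,1.524,0]},{"d": [-0.204,1.524,0]},{},{},{}])

```text
time: 26.15
eef_pos: [0.5276, -0.2108, 0.1987]
tcp_rot: [0.995, 0.095, -0.001, -0.001]
force: [1.6, 0.5, -0.1]
opening: 0.0203
finger_force: 34.5
```

```bash
python3 - <<'E'
from m import *
delta([.5276,-.2119,.17])
w=env.get_image("wrist"); print(proj(w,[.5267,-.2126,.134]))
np.set_printoptions(linewidth=250)
print(w["image"].max(2)[235:300:4,290:356:3])
E
```

```text
tool yaw 0.19 tcp [ 0.5276 -0.2108  0.1987] d tool [-0.0002  0.0011  0.0287] f [ 1.6  0.5 -0.1] t 26.15
tilt [-0.0017  0.0011 -1.    ]
[324.73214438 272.41989457]
[[ 78  93  94  91  93  75  76  71  63  65  68  73  72  64  72  70  71  72  70  88 144 145]
 [ 90  93  96  93  74  66  67  69  78  81  72  74  74  81  86  90  75  71  66  68 128 142]
 [ 96  90  95  94  69  67  69  71  89  99  89  95  93  96  98 102  87  73  71  63 103 143]
 [ 94  92  96  69  71  66  88  94  93  92  95  95  91  93  91  94  92  94  91  88  67 144]
 [ 94  98  96  70  82  94  94  93  89  86  86  79  76  80  81  95  92  96  92  91  94 128]
 [131 137 140  86  90  91  91  90  79  75  78  80  73  76  75  76  89  90  90  95  87  93]
 [162 138 138  80  95  94  93  83  72  90  92  96  95  96  79  84  64  94  92  97  93  71]
 [165 136 1
[... 199 characters left out ...]
0  87  98  99 102 103 109 109  93  82  73 116 137 139 134 161]
 [162 160 161 124  86  94 105 100 103 105 100  99  99  96 103 104 105  96  83 122 134 149]
 [161 160 124  95 103 103 102 100 101 100 102 102 100 101  98  98  96 100 105  91 119 135]
 [162 102 103 101 105 102 101 101  98  82  80  76  77  85  85 100 100  98  99  98  95  91]
 [123  82  84  83 101 101  87  73  74  74  81  79  77  78  78  76  92 101  86  81  93  94]
 [ 71  72  56  41 100  71  72  74  79  83  86  99  89  78  78  73  76  76  87  38  59  72]
 [ 74  72  39  37  75  70  84  73  75  79  77  77  73  75  72  82  81  75  77  38  46  78]
 [ 75  75  42  35  74  79  74  78  80  91 106 105  93  90  82  81  74  89  68  42  38  74]]
```

Request:
hand_motion(plan=[{"d": [-0.008,0.028,0.64]},{"d": [0,0,0.4]},{},{},{}])

```text
time: 26.62
eef_pos: [0.5282, -0.2117, 0.174]
tcp_rot: [0.995, 0.095, 0.0, -0.0]
force: [-0.1, -0.7, -0.5]
opening: 0.0202
finger_force: 34.5
```

Request:
hand_motion(plan=[{"d": [0,0,0.16]},{"d": [0,0,0.16]},{},{}])

```text
time: 26.95
eef_pos: [0.5278, -0.2121, 0.1655]
tcp_rot: [0.995, 0.095, -0.0, -0.0]
force: [0.1, 0.3, -0.1]
opening: 0.0202
finger_force: 34.5
```

Converted, 0.003 m is 0.12, 0.0025 m is 0.1.

Request:
hand_motion(plan=[{"d": [0,0,0.12]},{"d": [0,0,0.1]},{},{}])

```text
time: 27.28
eef_pos: [0.5279, -0.2121, 0.16]
tcp_rot: [0.995, 0.095, -0.0, -0.0]
force: [0.6, -0.2, 0.2]
opening: 0.0202
finger_force: 34.5
```

Request:
hand_motion(plan=[{"d": [0,0,0.06]},{"d": [0,0,0.04]},{},{}])

```text
time: 27.62
eef_pos: [0.5282, -0.2122, 0.1582]
tcp_rot: [0.995, 0.095, 0.0, 0.0]
force: [-2.4, 1.5, 8.2]
opening: 0.0205
finger_force: 35.2
```

Contact exactly at the expected home height (0.1582). Release, retreat and check.

Request:
hand_motion(plan=[{},{},{},{}], jaw=0.034)

```text
time: 27.95
eef_pos: [0.5279, -0.2121, 0.1576]
tcp_rot: [0.995, 0.095, -0.0, -0.0]
force: [-0.4, -0.4, 0.1]
opening: 0.0339
finger_force: 0.0
```

Request:
hand_motion(plan=[{"d": [0,0,-0.6]},{"d": [0,0,-1.2]},{"d": [0,0,-1.2]},{"d": [-0.8,0,-0.8]},{"d": [-1.2,0,0]},{"d": [-1.2,0,0]},{"d": [-1.2,0,0]},{},{},{}])

```text
time: 28.78
eef_pos: [0.4203, -0.2328, 0.2529]
tcp_rot: [0.995, 0.095, 0.0, 0.0]
force: [0.2, -0.2, 0.6]
opening: 0.034
finger_force: 0.0
```

```bash
python3 - <<'E'
from m import *
s=env.get_image("scene"); w=env.get_image("wrist")
a=cv2.resize(s["image"][120:250,170:270],(460,598),interpolation=cv2.INTER_CUBIC); 
b=cv2.resize(w["image"][60:340,240:400],(340,598),interpolation=cv2.INTER_CUBIC)
cv2.imwrite("pics/fin.png",np.hstack([a,b])[:,:,::-1])
E
```

```text
(no output)
```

View pics/fin.png

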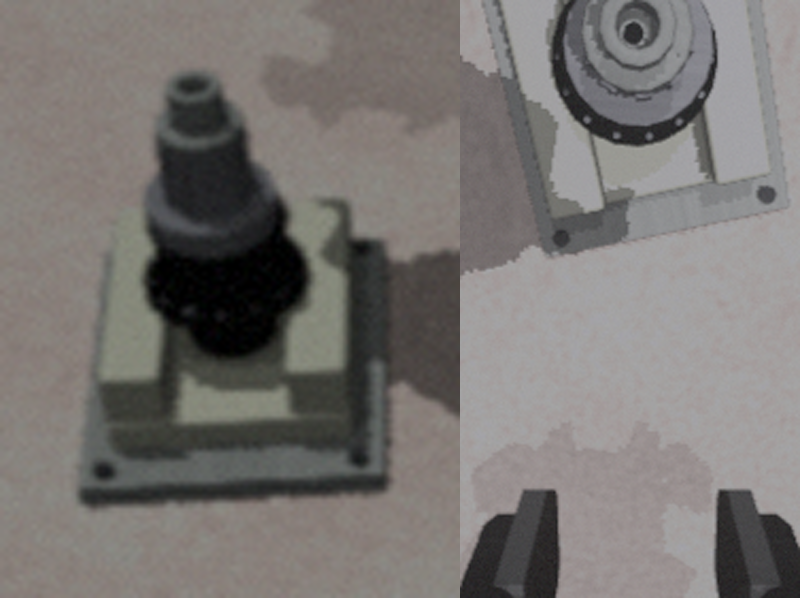

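The stack stands upright: cap (crop 195,90) on the freehub, whose skirt (215,215) sits flush over the hub. The gripper is clear of everything.

```bash
python3 -c "
from plant import env
print(env.close_job())"
```

```text
the job is handed in; nothing more can be done
None
```

The ratchet ring, sleeve, freehub body and stepped end cap were placed on the hub in that order and the job was handed in at about 29 s. Each part met resistance within about 1 mm of its expected home height, the last picture shows the stack upright, and the plain cap, grease pot and spanner were not touched.

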